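# Put the reagent jar away and shut the kit drawer

### The job

Put the squat white reagent jar back in the open kit drawer, standing upright on the drawer's floor beside the slim bottle, and let go of it. Then push the drawer fully home until it clicks in at its detent, with the jar and the slim bottle still standing inside. Leave the flask, the taller white bottle and the beaker on the table where they stand.

Things in the scene. Friction and masses are not known exactly. Their poses are not given: they have to be found in the camera images.
- jar: The jar to put away: squat round white plastic jar with a white screw cap and a paper label, 56 mm diameter, 80 mm tall, about 0.25 kg. It stands on the table, within reach, on one of three spots that it shares by chance with the flask and the taller bottle. Origin: centre of its underside, z up.
- slim: Slim round amber glass bottle with a black cap, 40 mm diameter, 88 mm tall, already standing in the drawer, somewhere along its width. It must stay standing in it. Origin: centre of its underside.
- drawer (a joint): How far the drawer is out, in m: 0 fully home, 0.15 fully out; starts at 0.115 to 0.145. Friction about 1.5 N, damping 12 N s/m. A sprung roller catch resists from 16 to 7 mm out, with up to about 10 N, and pushes the drawer back out if it is let go there; inside the last 7 mm it pulls it in and holds it home.
- drawer_floor (a point): Centre of the drawer tray's inner floor, on its upper face, 17 mm above the table; moves with the drawer. x: direction in which the drawer is pushed shut, y: along its width (left when looking along x), z up. Inside, the tray is 186 mm (x) by 276 mm (y); side and back walls 5 mm thick, 31 mm high above the floor.
- drawer_panel (a point): Middle of the upper edge of the drawer's white front panel, on its back face, 118 mm above the table, 98 mm in front (-x) of drawer_floor; same axes. The panel is 12 mm thick and 316 mm wide. With the drawer out by q, the tray is open from above from this face to q behind it (+x); the rest is under the cabinet.
- drawer_handle (a point): Middle of the steel bar handle on the drawer's front panel, on the bar's axis; moves with the drawer. The bar is 120 mm long, along the drawer's y, about 10 mm thick, its axis 35 mm in front of the panel and 85 mm above the table. Same axes as drawer_floor: push along +x.
- cabinet: Grey painted drawer unit with one drawer, fixed to the table, 220 mm deep (its x), 320 mm wide (y), 125 mm high; the opening leaves 100 mm above the tray floor. Origin: on the table, in the middle of the lower front edge of the body; its front, where the drawer comes out, faces its -x, which is to the robot's right.
- flask: Clear conical flask, closed at the top, 84 mm diameter at the foot, 115 mm tall, on the table. Leave alone. Origin: centre of its underside.
- bottle: Taller white plastic bottle with a narrow neck, 50 mm diameter, 118 mm tall, on the table. Leave alone. Origin: centre of its underside.
- beaker: Clear open beaker, 64 mm diameter, 85 mm tall, on the table. Leave alone. Origin: centre of its underside.
There are look-alikes about, which are no part of the job. Leave any purple look-alike of the jar alone. What is shaped like the slim but green is not meant.

How it is judged (in metres and radians):
On the way, in this order (a step that is already met when the one before it is completed fails the run):
1. the jar stands in the drawer, which is still open, and is let go (angle between jar's own z axis and vertical below 0.12 rad and z of jar in the frame of drawer_floor between -0.006 and 0.006 m and x of jar in the frame of drawer_floor between -0.1 and 0.1 m and y of jar in the frame of drawer_floor between -0.143 and 0.143 m and contact force between the fingers and jar below 0.05 N and value of joint drawer above 0.03 m), for 0.2 s.
2. the drawer is pushed home past its detent (value of joint drawer below 0.003 m), for 0.2 s.
At the end, for the whole second after the job is handed in: The drawer is home (less than 3 mm out, held by its detent), and the jar and the slim bottle stand upright (within 7 degrees) on its floor, within the tray, at rest and released (value of joint drawer below 0.003 m and angle between each of jar, slim's own z axis and vertical below 0.12 rad and z of jar in the frame of drawer_floor between -0.006 and 0.006 m and x of jar in the frame of drawer_floor between -0.1 and 0.1 m and y of jar in the frame of drawer_floor between -0.143 and 0.143 m and z of slim in the frame of drawer_floor between -0.006 and 0.006 m and x of slim in the frame of drawer_floor between -0.1 and 0.1 m and y of slim in the frame of drawer_floor between -0.143 and 0.143 m and contact force between the fingers and jar below 0.05 N and linear speed of each of jar, slim below 0.02 m/s); the robot touches nothing.
It fails at once if the flask on the table is moved by more than 30 mm or tipped (distance of flask from where it was at the start of the episode above 0.03 m or angle between flask's own z axis and vertical above 0.4 rad).
It fails at once if the taller white bottle on the table is moved by more than 30 mm or tipped (distance of bottle from where it was at the start of the episode above 0.03 m or angle between bottle's own z axis and vertical above 0.4 rad).
It fails at once if the beaker on the table is moved by more than 30 mm or tipped (distance of beaker from where it was at the start of the episode above 0.03 m or angle between beaker's own z axis and vertical above 0.4 rad).
It also fails if it takes over 56 s, if anything falls off the work surface, if the arm or the gripper's body presses on something with over 40 N, if the wrist force passes 120 N, or if a joint passes its speed limit or range.

### The arm

A 6-joint arm with a two-finger parallel gripper is mounted at the origin on the work surface. World frame = base frame: x ahead of the robot, y to its left, z up, the work surface at z = 0. Lengths are in m, angles in degrees, forces in N, time in s.
With the tool pointing down it reaches from about 0.3 to 0.75 m from the base axis. Payload 8.5 kg.
Tool frame: the origin (TCP) lies midway between the tips of the shut fingers; the grasp point (between the pads) lies 19 mm behind it (env.grip_depth is the distance from the TCP to the grasp point, in m); x points along the fingers, y is the direction in which the jaws open and shut, and the axes are right-handed (so a half turn about x gives the same grasp; the last joint's range is limited). The gripper opens to 85 mm and grips with 20 to 120 N. Pads are 22 mm wide; open, the fingers measure 114 mm over their backs; the gripper's body (76 mm by 85 mm) begins 54 mm behind the grasp point. The pads swing forward as they close: fully open they stand 13 mm farther back than shut.
Start: joints at [-77.366, 21.807, 74.336, -0, 83.858, -12.336], TCP at [0.232, -0.499, 0.231] pointing down, gripper open.
Joint ranges: [-178.18, 178.18], [-50.72, 133.34], [12.68, 142.11], [-81.47, 261.47], [9.98, 163.14], [-165.26, 165.26]. Speed limits (degrees/s): [136.94, 136.94, 180, 180, 180, 180].

### API

Orientations are given as a 3x3 rotation matrix whose columns are the frame's x, y, z axes.
In Python, from rig import env gives the robot as it stands.
- The arm moves only by the tool play_rows, never from a script. Its arguments are lists of equal length, an entry for each row: "travel": the shift along the world's x, y, z in cm, a list of three; "rotation": the turn, a rotation vector about the world's x, y, z in rad, a list of three; "claw": the finger opening in cm, from 0 to 8.54. A call has 1 to 12 rows; each row shifts and turns the pose as measured when the row begins; what a row does not reach is not made up. A row lasts 1/12 s, in which the tool goes at most 41.7 mm and 7.16 degrees, less where a joint would pass 70% of its speed; a pose out of reach is approached as far as the arm can. A call is refused whole if a number of a shift passes 4.17 or a number of a turn 0.125, either way. A call with a gripper value outside its range is refused whole. The fingers move at their own pace and stop on an object; "squeeze" is the grip in N (left out, the last holds). Time passes only in rows, so rows that do not move let the fingers close. It gives the time, the measured TCP pose, the force and the opening at its end, in the units of the state.
- env.observe(): the state, without advancing time (a new reading comes with each control period).
- env.get_image(name): name is "side" or "top"; returns the picture (384x512x3 uint8, red, green, blue); there is no depth.
- env.camera_info(name): a dict with "vertical_fov" (degrees; the focal length in pixels is half the picture's height over the tangent of half this angle, whatever the lens; pixels are square), "cx", "cy" (the principal point, pixels), "eye" and "rotation" of the camera in the world. Camera axes: x right, y down, z forward; pixel columns grow to the right and rows downward; lengths in m; the calibration is good to about 2 mm. A picture is of the moment at which its call begins. camera_info takes no time and is no camera call.
- env.close_job(): hands the job in, once; it reports no verdict.
The state is a dict: "time_s": time; "q": joint angles; "qvel": joint speeds; "joint_efforts": joint torques, N m; "position": TCP position; "tool_rot": TCP orientation; "ft_force": force on the tool from outside, world axes, zero at the start; "wrist_torque": the same for the moment, N m; "grip_width": finger opening in m.
Only numpy, scipy, OpenCV 4.12 (cv2) and the standard library are available. Lean on these libraries where they do the work, as an engineer would, in place of code of your own. Each camera call takes 0.05 s, during which the arm holds its last target.

## Working session

There is one attempt and no reset: what is moved stays moved. The work goes in short steps, Python scripts to look and compute and a tool call to move; the robot and the scene stay as the last step left them, time stands still between calls to the robot, and variables do not carry over. Pictures are saved under pics/ and viewed, and the job is handed in when it is done.

Besides the shell and the picture viewer there is one more tool, called after ">>>" as name(argument=value, ...), one argument or row to a line, values as JSON. play_rows: Moves the arm, as the interface text tells. Its arguments: {"type":"object","properties":{"travel":{"type":"array","items":{"type":"array","items":{"type":"number"}}},"rotation":{"type":"array","items":{"type":"array","items":{"type":"number"}}},"claw":{"type":"array","items":{"type":"number"}},"squeeze":{"type":"number"}},"required":["travel","rotation","claw"]}

```bash
ls; mkdir -p pics; python3 - <<'E'
from rig import env
import cv2
for n in("side","top"):
    im=env.get_image(n); cv2.imwrite(f"pics/{n}0.png",im[:,:,::-1]); print(n,env.camera_info(n))
o=env.observe();print(o["time_s"],o["position"],o["tool_rot"],o["grip_width"],env.grip_depth)
E
```

```text
pics
side {'vertical_fov': 51.7650747607425, 'cx': 252.1925124734446, 'cy': 194.75420415103832, 'eye': array([0.30520539, 0.53109551, 0.81922146]), 'rotation': array([[-0.93815771, -0.25947175,  0.22920412],
       [-0.34620585,  0.70555261, -0.61833407],
       [-0.00127534, -0.65944668, -0.75175026]])}
top {'vertical_fov': 48.589621603839916, 'cx': 256.3029877076394, 'cy': 189.64566232299532, 'eye': array([ 0.48077346, -0.03555358,  1.15705008]), 'rotation': array([[-0.01682837, -0.99891129,  0.04350904],
       [-0.99984806,  0.01701008,  0.00380941],
       [-0.00454535, -0.04343833, -0.99904577]])}
0.1 [ 0.23210598 -0.49832641  0.23078739] [[-2.72789771e-04  4.22108215e-01 -9.06545410e-01]
 [ 1.28052890e-03 -9.06544553e-01 -4.22108201e-01]
 [-9.99999143e-01 -1.27600439e-03 -2.93225686e-04]] 0.08542647226380759 0.0187
```

View pics/side0.png

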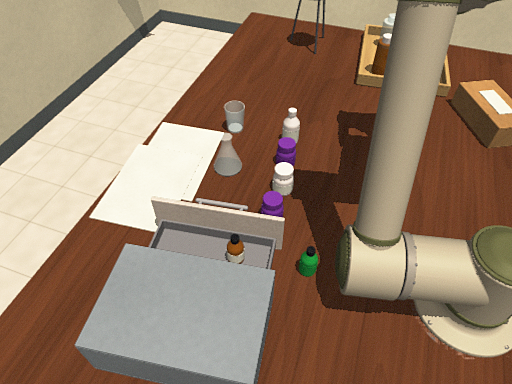

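View pics/top0.png

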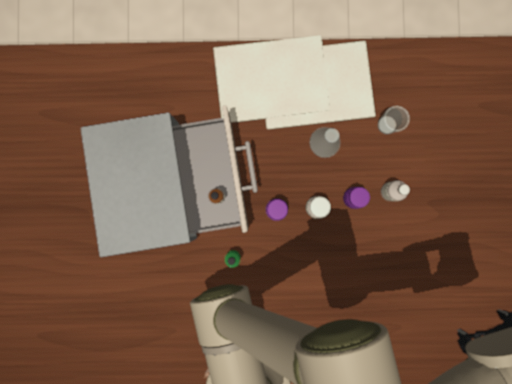

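Candidates for the jar: the white squat one at side (284,178) / top (318,207), purple look-alikes at side (287,150) and (272,205), and the tall narrow-neck white bottle at side (291,125) / top (395,190). By the description it's the white squat one. Next, a close crop and the measurements.

```bash
cat > h.py <<'E'
import numpy as np,cv2
from rig import env
def cam(n):
    c=env.camera_info(n);f=192/np.tan(np.radians(c["vertical_fov"]/2));return c,f
def ray(n,u,v):
    c,f=cam(n);d=c["rotation"]@np.array([(u-c["cx"])/f,(v-c["cy"])/f,1]);return c["eye"],d
def atz(n,u,v,z):
    e,d=ray(n,u,v);return e+d*(z-e[2])/d[2]
def proj(n,p):
    c,f=cam(n);q=c["rotation"].T@(np.array(p)-c["eye"]);return np.array([c["cx"]+f*q[0]/q[2],c["cy"]+f*q[1]/q[2]])
def tri(a,b):
    e1,d1=ray("top",*a);e2,d2=ray("side",*b)
    s=np.linalg.lstsq(np.c_[d1,-d2],e2-e1,rcond=None)[0];p,q=e1+s[0]*d1,e2+s[1]*d2
    return (p+q)/2,np.linalg.norm(p-q)
E
python3 - <<'E'
import cv2,numpy as np
a=cv2.imread("pics/side0.png");b=cv2.imread("pics/top0.png")
cv2.imwrite("pics/c1.png",cv2.resize(a[90:290,140:340],(600,600),interpolation=cv2.INTER_CUBIC))
cv2.imwrite("pics/c2.png",cv2.resize(b[100:260,160:370],(788,600),interpolation=cv2.INTER_CUBIC))
E
```

```text
(no output)
```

View pics/c1.png

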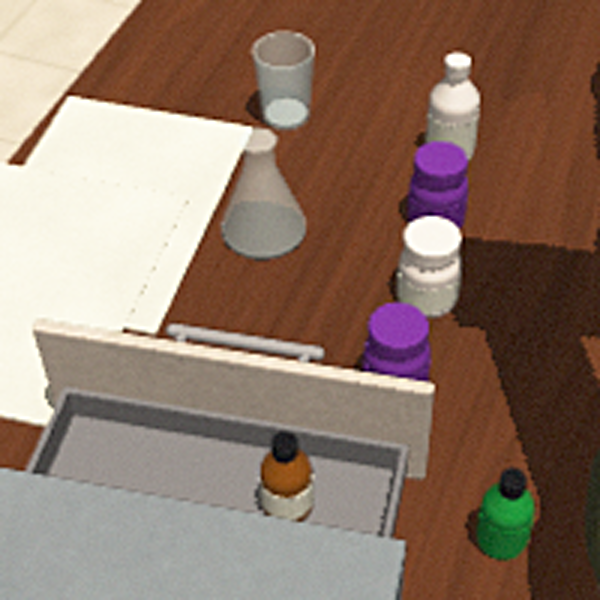

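View pics/c2.png

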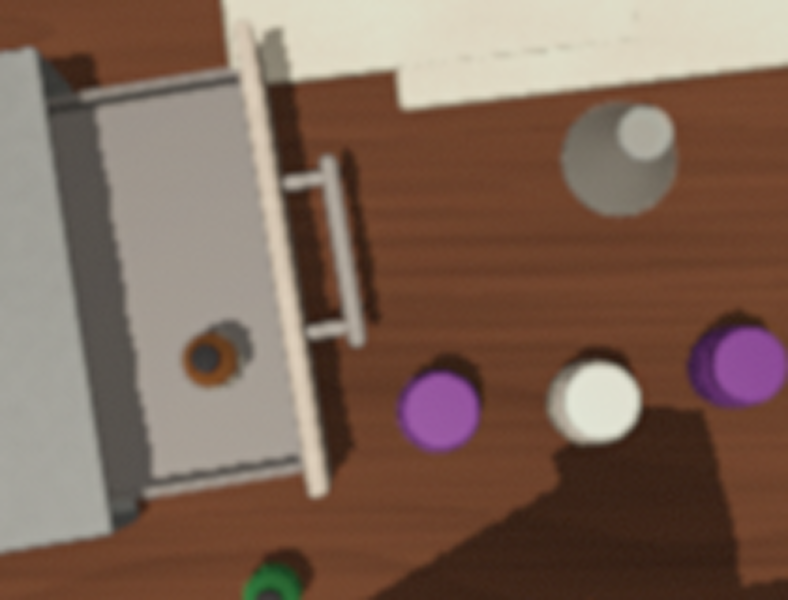

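The crop confirms it: the white squat jar has purple look-alikes on both sides, and the amber slim bottle stands in the near half of the drawer.

```bash
python3 - <<'E'
from h import *
np.set_printoptions(precision=4,suppress=True)
T=lambda u,v:(160+u/3.752,100+v/3.75)
S=lambda u,v:(140+u/3,90+v/3)
print("jar",tri(T(598,398),S(433,234)),atz("top",*T(598,398),.08),atz("side",*S(433,234),.08))
print("slim cap",tri(T(205,358),S(286,440)),atz("top",*T(205,358),.088))
print("purple1",tri(T(441,408),S(399,324)),"purple2",tri(T(748,364),S(441,157)))
print("flask",tri(T(646,132),S(261,140)),"flask foot",atz("top",*T(620,160),0.0))
print("hand",atz("top",*T(327,160),.085),atz("top",*T(357,342),.085),tri(T(327,160),S(172,330)),tri(T(357,342),S(320,353)))
a=atz("top",*T(243,28),.118);b=atz("top",*T(318,490),.118)
print("panel",a,b,b-a,np.degrees(np.arctan2(*(b-a)[1::-1])),np.linalg.norm(b-a))
a=atz("top",*T(38,50),.125);b=atz("top",*T(112,535),.125)
print("cab",a,b,np.linalg.norm(b-a))
E
```

```text
jar (array([ 0.4828, -0.1897,  0.0847]), np.float64(0.0009369283225608702)) [ 0.4832 -0.1902  0.08  ] [ 0.4835 -0.1944  0.08  ]
slim cap (array([0.5144, 0.0719, 0.1062]), np.float64(0.0011499975873254253)) [0.5145 0.0736 0.088 ]
purple1 (array([ 0.4784, -0.0843,  0.0805]), np.float64(0.0003282259459372099)) purple2 (array([ 0.505 , -0.2908,  0.0836]), np.float64(0.0013191935125188238))
flask (array([ 0.6568, -0.2207,  0.1156]), np.float64(0.0005993766588104436)) flask foot [ 0.6565 -0.2218  0.    ]
hand [ 0.6471 -0.0103  0.085 ] [ 0.5236 -0.0285  0.085 ] (array([ 0.6476, -0.01  ,  0.0861]), np.float64(0.0014734011158170047)) (array([ 0.525 , -0.028 ,  0.0877]), np.float64(0.0031045540773731364))
panel [0.7302 0.0428 0.118 ] [ 0.4265 -0.0018  0.118 ] [-0.3037 -0.0446  0.    ] -171.65146482021635 0.30695845830461016
cab [0.7164 0.1763 0.125 ] [0.4002 0.1312 0.125 ] 0.31947076581029227
```

>>> play_rows(
  travel=[
    [2.5, 3.1, 0],
    [2.5, 3.1, 0],
    [2.5, 3.1, 0],
    [2.5, 3.1, 0],
    [2.5, 3.1, 0],
    [2.5, 3.1, 0],
    [2.5, 3.1, 0],
    [2.5, 3.1, 0],
    [2.5, 3.1, 0],
    [2.5, 3.1, 0],
    [0, 0, 0],
    [0, 0, 0],
  ],
  rotation=[
    [0, 0, 0.12],
    [0, 0, 0.12],
    [0, 0, 0.12],
    [0, 0, 0.12],
    [0, 0, 0.12],
    [0, 0, 0.12],
    [0, 0, 0.12],
    [0, 0, 0.12],
    [0, 0, 0.12],
    [0, 0, 0.12],
    [0, 0, 0],
    [0, 0, 0],
  ],
  claw=[8.54, 8.54, 8.54, 8.54, 8.54, 8.54, 8.54, 8.54, 8.54, 8.54, 8.54, 8.54],
  squeeze=40,
)

```text
time_s: 1.1
position: [0.4876, -0.1714, 0.2262]
tool_rot: [[-0.007, 0.993, 0.117], [0.003, 0.117, -0.993], [-1.0, -0.007, -0.004]]
ft_force: [-0.6, -1.1, -0.8]
grip_width: 0.0853
```

>>> play_rows(
  travel=[
    [-0.45, -1.9, -1.5],
    [0, 0, -3],
    [0, 0, -3],
    [0, 0, 0],
  ],
  rotation=[
    [-0.003, -0.007, 0.024],
    [0, 0, 0],
    [0, 0, 0],
    [0, 0, 0],
  ],
  claw=[8.54, 8.54, 8.54, 8.54],
)

```text
time_s: 1.43
position: [0.4822, -0.1925, 0.1498]
tool_rot: [[0.003, 0.99, 0.139], [-0.002, 0.139, -0.99], [-1.0, 0.002, 0.003]]
ft_force: [-0.9, 0.8, -0.9]
grip_width: 0.0853
```

```bash
python3 - <<'E'
from h import *
a=env.get_image("side")[:,:,::-1];b=env.get_image("top")[:,:,::-1]
print(env.observe()["position"])
x=cv2.resize(a[90:290,180:380],(390,390),interpolation=cv2.INTER_CUBIC);y=cv2.resize(b[110:310,220:420],(390,390),interpolation=cv2.INTER_CUBIC)
cv2.imwrite("pics/c3.png",np.hstack([x,y]))
E
```

```text
[ 0.48424006 -0.19344964  0.15436704]
```

View pics/c3.png

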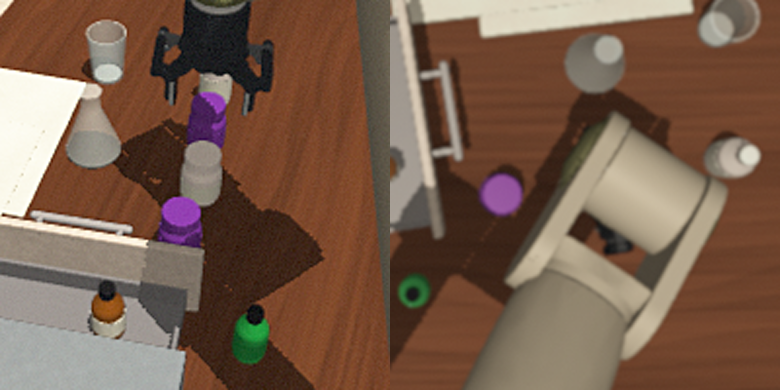

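The grey-lit jar sits straight below the open fingers (side about (284,175)) and the jaws line up with the drawer's width. Going down.

>>> play_rows(
  travel=[
    [-0.1, 0.3, -2],
    [0, 0, -2.5],
    [0, 0, -2.5],
    [0, 0, -2],
    [0, 0, 0],
    [0, 0, 0],
  ],
  rotation=[
    [0, 0, 0],
    [0, 0, 0],
    [0, 0, 0],
    [0, 0, 0],
    [0, 0, 0],
    [0, 0, 0],
  ],
  claw=[8.54, 8.54, 8.54, 8.54, 8.54, 8.54],
)

```text
time_s: 2.03
position: [0.4881, -0.1965, 0.0741]
tool_rot: [[0.027, 0.991, 0.133], [-0.019, 0.134, -0.991], [-0.999, 0.024, 0.022]]
ft_force: [-0.4, 0.0, 0.4]
grip_width: 0.0854
```

```bash
python3 - <<'E'
from h import *
a=env.get_image("side")[:,:,::-1]
o=env.observe();print(o["position"],o["ft_force"])
cv2.imwrite("pics/c4.png",cv2.resize(a[90:240,200:350],(600,600),interpolation=cv2.INTER_CUBIC))
E
```

```text
[ 0.48815501 -0.19654215  0.07433432] [ 0.31613876  0.01535224 -0.40510081]
```

View pics/c4.png

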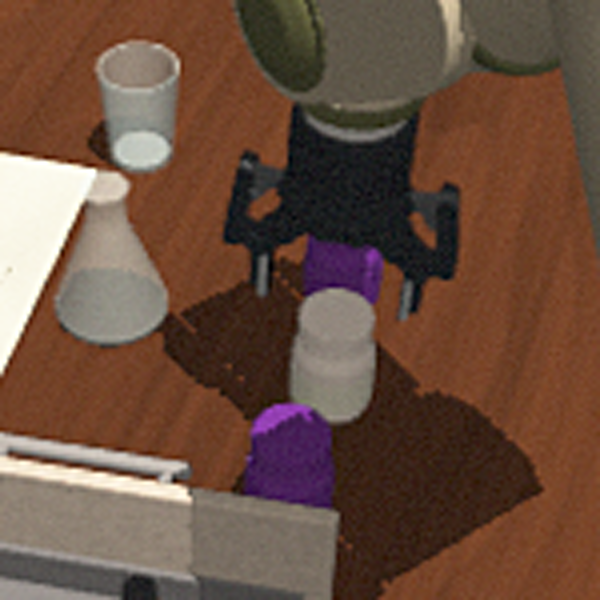

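```bash
python3 - <<'E'
from h import *
o=env.observe();p=o["position"];print(p)
print(atz("side",284,169.5,.08),atz("side",283.5,165.5,.087),proj("side",p),proj("side",p-o["tool_rot"][:,0]*.013))
E
```

```text
[ 0.48815501 -0.19654215  0.07433432]
[ 0.48262929 -0.1887773   0.08      ] [ 0.4865817  -0.19569417  0.087     ] [282.7514763  168.55305719] [283.13095451 165.14910906]
```

>>> play_rows(
  travel=[
    [-0.5, 0.6, 0],
    [0, 0, 0],
    [0, 0, -1.5],
    [0, 0, -1.5],
    [0, 0, 0],
    [0, 0, 0],
  ],
  rotation=[
    [0.019, 0.027, 0.007],
    [0, 0, 0],
    [0, 0, 0],
    [0, 0, 0],
    [0, 0, 0],
    [0, 0, 0],
  ],
  claw=[8.54, 8.54, 8.54, 8.54, 8.54, 8.54],
)

```text
time_s: 2.58
position: [0.4882, -0.1945, 0.0544]
tool_rot: [[0.017, 0.99, 0.139], [-0.012, 0.14, -0.99], [-1.0, 0.015, 0.014]]
ft_force: [0.4, 0.0, -0.2]
grip_width: 0.0849
```

>>> play_rows(
  travel=[
    [-0.5, 0.4, -0.8],
    [-0.3, 0.2, -0.8],
    [0, 0, -0.8],
    [0, 0, -0.5],
    [0, 0, 0],
  ],
  rotation=[
    [0.012, 0.017, 0],
    [0.006, 0.01, 0],
    [0, 0, 0],
    [0, 0, 0],
    [0, 0, 0],
  ],
  claw=[8.54, 8.54, 8.54, 8.54, 8.54],
)

```text
time_s: 3.0
position: [0.4807, -0.1889, 0.0262]
tool_rot: [[-0.008, 0.99, 0.139], [0.004, 0.139, -0.99], [-1.0, -0.007, -0.005]]
ft_force: [0.5, 0.6, -0.1]
grip_width: 0.0856
```

>>> play_rows(
  travel=[
    [0.2, 0, 0.5],
    [0, 0, 0],
    [0, 0, 0],
    [0, 0, 0],
    [0, 0, 0],
    [0, 0, 0],
    [0, 0, 0],
    [0, 0, 0],
  ],
  rotation=[
    [-0.004, -0.008, 0],
    [0, 0, 0],
    [0, 0, 0],
    [0, 0, 0],
    [0, 0, 0],
    [0, 0, 0],
    [0, 0, 0],
    [0, 0, 0],
  ],
  claw=[8.54, 8.54, 4.5, 4.5, 4.5, 4.5, 4.5, 4.5],
  squeeze=40,
)

```text
time_s: 3.67
position: [0.4832, -0.189, 0.0325]
tool_rot: [[0.002, 0.99, 0.139], [-0.001, 0.139, -0.99], [-1.0, 0.002, 0.001]]
ft_force: [-0.1, -0.5, -1.8]
grip_width: 0.0544
```

>>> play_rows(
  travel=[
    [0, 0, 1],
    [0, 0, 2.5],
    [0, 0, 3],
    [0, 0, 3],
    [0, 0, 3],
    [0, 0, 3],
    [0, 0, 2],
    [0, 0, 0],
  ],
  rotation=[
    [0, 0, 0],
    [0, 0, 0],
    [0, 0, 0],
    [0, 0, 0],
    [0, 0, 0],
    [0, 0, 0],
    [0, 0, 0],
    [0, 0, 0],
  ],
  claw=[4.5, 4.5, 4.5, 4.5, 4.5, 4.5, 4.5, 4.5],
)

```text
time_s: 4.33
position: [0.4799, -0.1869, 0.2182]
tool_rot: [[-0.002, 0.99, 0.139], [0.002, 0.139, -0.99], [-1.0, -0.002, -0.003]]
ft_force: [0.3, -0.3, -2.0]
grip_width: 0.0539
```

>>> play_rows(
  travel=[
    [1.0, 2.0, 0],
    [1.2, 2.4, 0],
    [1.2, 2.4, 0],
    [1.2, 2.4, 0],
    [1.2, 2.4, 0],
    [1.2, 2.4, 0],
    [1.2, 2.4, 0],
    [1.2, 2.4, 0],
    [1.2, 2.4, 0],
    [1.2, 2.4, 0],
    [1.0, 2.0, 0],
    [0, 0, 0],
  ],
  rotation=[
    [0, 0, 0],
    [0, 0, 0],
    [0, 0, 0],
    [0, 0, 0],
    [0, 0, 0],
    [0, 0, 0],
    [0, 0, 0],
    [0, 0, 0],
    [0, 0, 0],
    [0, 0, 0],
    [0, 0, 0],
    [0, 0, 0],
  ],
  claw=[4.5, 4.5, 4.5, 4.5, 4.5, 4.5, 4.5, 4.5, 4.5, 4.5, 4.5, 4.5],
)

```text
time_s: 5.33
position: [0.6068, 0.082, 0.2086]
tool_rot: [[-0.017, 0.991, 0.134], [0.004, 0.134, -0.991], [-1.0, -0.017, -0.006]]
ft_force: [-0.8, 0.2, -2.7]
grip_width: 0.0541
```

>>> play_rows(
  travel=[
    [1.2, 1.4, 0],
    [0, 0, 0],
    [0, 0, 0],
  ],
  rotation=[
    [-0.004, -0.017, 0.007],
    [0, 0, 0],
    [0, 0, 0],
  ],
  claw=[4.5, 4.5, 4.5],
)

```text
time_s: 5.58
position: [0.6177, 0.0971, 0.2048]
tool_rot: [[-0.006, 0.99, 0.143], [-0.0, 0.143, -0.99], [-1.0, -0.006, -0.0]]
ft_force: [-0.2, -0.6, -0.9]
grip_width: 0.054
```

```bash
python3 - <<'E'
from h import *
a=env.get_image("side")[:,:,::-1];b=env.get_image("top")[:,:,::-1]
o=env.observe();print(o["position"],o["tool_rot"])
x=cv2.resize(a[130:330,110:310],(390,390),interpolation=cv2.INTER_CUBIC);y=cv2.resize(b[70:270,140:340],(390,390),interpolation=cv2.INTER_CUBIC)
cv2.imwrite("pics/c5.png",np.hstack([x,y]))
E
```

```text
[0.61769054 0.09669577 0.20511613] [[-5.95909182e-03  9.89777578e-01  1.42495035e-01]
 [-1.71105206e-04  1.42496554e-01 -9.89795283e-01]
 [-9.99982230e-01 -5.92266262e-03 -6.79793953e-04]]
```

View pics/c5.png

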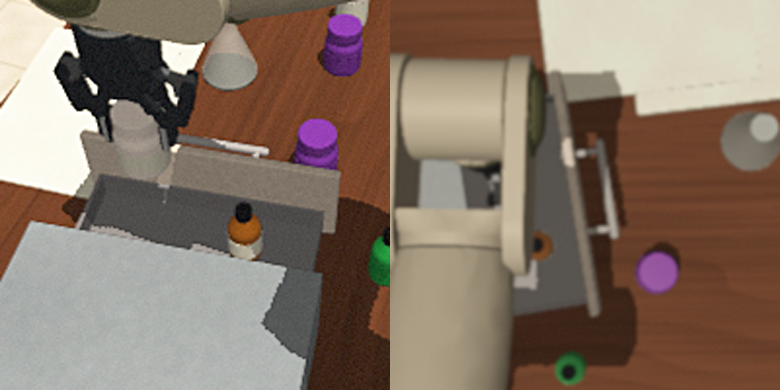

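>>> play_rows(
  travel=[
    [0.1, 0, -1.5],
    [0, 0, -2],
    [0, 0, -2],
    [0, 0, -2],
    [0, 0, -1.5],
    [0, 0, 0],
    [0, 0, 0],
  ],
  rotation=[
    [0, -0.006, 0],
    [0, 0, 0],
    [0, 0, 0],
    [0, 0, 0],
    [0, 0, 0],
    [0, 0, 0],
    [0, 0, 0],
  ],
  claw=[4.5, 4.5, 4.5, 4.5, 4.5, 4.5, 4.5],
)

```text
time_s: 6.27
position: [0.6166, 0.0903, 0.1134]
tool_rot: [[0.002, 0.991, 0.135], [-0.001, 0.135, -0.991], [-1.0, 0.001, 0.001]]
ft_force: [0.5, -1.2, -1.5]
grip_width: 0.0542
```

```bash
python3 - <<'E'
from h import *
a=env.get_image("side")[:,:,::-1]
o=env.observe();print(o["position"],o["tool_rot"],o["ft_force"])
cv2.imwrite("pics/c6.png",cv2.resize(a[160:310,120:300],(720,600),interpolation=cv2.INTER_CUBIC))
E
```

```text
[0.61654741 0.09028145 0.11343169] [[ 0.00143915  0.99080771  0.13527014]
 [-0.00128897  0.13527201 -0.99080766]
 [-0.99999813  0.00125156  0.0014718 ]] [-0.92175771  0.00613247 -2.36904795]
```

View pics/c6.png

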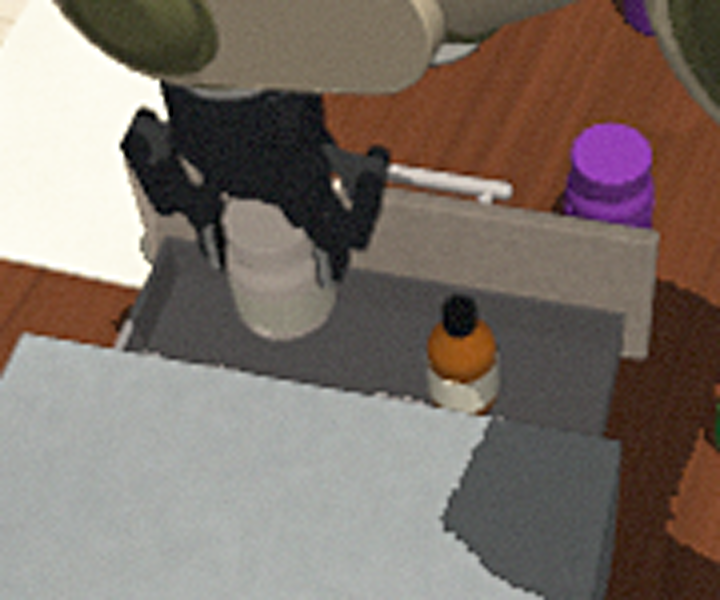

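>>> play_rows(
  travel=[
    [0.3, 0.7, 0],
    [0, 0.1, -1.5],
    [0, 0.1, -1.5],
    [0, 0.1, -1.2],
    [0, 0, 0],
    [0, 0, 0],
  ],
  rotation=[
    [0, 0, 0.005],
    [0, 0, 0],
    [0, 0, 0],
    [0, 0, 0],
    [0, 0, 0],
    [0, 0, 0],
  ],
  claw=[4.5, 4.5, 4.5, 4.5, 4.5, 4.5],
)

```text
time_s: 6.82
position: [0.624, 0.1017, 0.0783]
tool_rot: [[0.016, 0.99, 0.141], [-0.001, 0.141, -0.99], [-1.0, 0.015, 0.003]]
ft_force: [1.5, 0.7, -1.4]
grip_width: 0.0543
```

>>> play_rows(
  travel=[
    [-0.4, -0.4, -0.8],
    [0, 0, -0.8],
    [0, 0, -0.5],
    [0, 0, 0],
    [0, 0, 0],
  ],
  rotation=[
    [0, 0.016, 0],
    [0, 0, 0],
    [0, 0, 0],
    [0, 0, 0],
    [0, 0, 0],
  ],
  claw=[4.5, 4.5, 4.5, 4.5, 4.5],
)

```text
time_s: 7.23
position: [0.6213, 0.0974, 0.0588]
tool_rot: [[0.003, 0.99, 0.141], [-0.001, 0.141, -0.99], [-1.0, 0.003, 0.002]]
ft_force: [0.4, 0.0, -1.6]
grip_width: 0.054
```

>>> play_rows(
  travel=[
    [-0.1, 0, -0.5],
    [0, 0, -0.3],
    [0, 0, 0],
    [0, 0, -0.2],
    [0, 0, 0],
  ],
  rotation=[
    [0, 0, 0],
    [0, 0, 0],
    [0, 0, 0],
    [0, 0, 0],
    [0, 0, 0],
  ],
  claw=[4.5, 4.5, 4.5, 4.5, 4.5],
)

```text
time_s: 7.65
position: [0.6209, 0.0973, 0.0497]
tool_rot: [[0.006, 0.99, 0.141], [-0.002, 0.141, -0.99], [-1.0, 0.006, 0.002]]
ft_force: [-0.0, 0.5, -1.5]
grip_width: 0.0545
```

>>> play_rows(
  travel=[
    [0, 0, -0.1],
    [0, 0, -0.1],
    [0, 0, 0],
  ],
  rotation=[
    [0, 0.005, 0],
    [0, 0, 0],
    [0, 0, 0],
  ],
  claw=[4.5, 4.5, 4.5],
)

```text
time_s: 7.9
position: [0.6213, 0.0974, 0.0497]
tool_rot: [[0.002, 0.99, 0.141], [-0.002, 0.141, -0.99], [-1.0, 0.002, 0.002]]
ft_force: [-0.9, -0.6, -1.8]
grip_width: 0.0541
```

>>> play_rows(
  travel=[
    [0, 0, -0.3],
    [0, 0, -0.1],
    [0, 0, 0],
  ],
  rotation=[
    [0, 0, 0],
    [0, 0, 0],
    [0, 0, 0],
  ],
  claw=[4.5, 4.5, 4.5],
)

```text
time_s: 8.15
position: [0.6219, 0.0973, 0.0497]
tool_rot: [[0.006, 0.99, 0.141], [-0.003, 0.141, -0.99], [-1.0, 0.005, 0.003]]
ft_force: [-0.3, 0.8, -2.5]
grip_width: 0.0546
```

>>> play_rows(
  travel=[
    [0, 0, -0.4],
    [0, 0, 0],
    [0, 0, 0],
  ],
  rotation=[
    [0, 0.005, 0],
    [0, 0, 0],
    [0, 0, 0],
  ],
  claw=[4.5, 4.5, 4.5],
)

```text
time_s: 8.4
position: [0.6231, 0.0973, 0.0505]
tool_rot: [[0.005, 0.99, 0.142], [-0.003, 0.142, -0.99], [-1.0, 0.005, 0.004]]
ft_force: [-0.1, 0.8, -2.0]
grip_width: 0.0543
```

```bash
python3 - <<'E'
from h import *
a=env.get_image("side")[:,:,::-1]
o=env.observe();print(o["position"],o["tool_rot"],o["ft_force"])
cv2.imwrite("pics/c7.png",cv2.resize(a[160:310,120:300],(720,600),interpolation=cv2.INTER_CUBIC))
E
```

```text
[0.62302324 0.09726987 0.05017171] [[ 0.00504462  0.98987378  0.14186066]
 [-0.00331654  0.14187825 -0.98987856]
 [-0.99998178  0.00452307  0.00399868]] [-0.10541366 -0.40876867 -1.16658547]
```

View pics/c7.png

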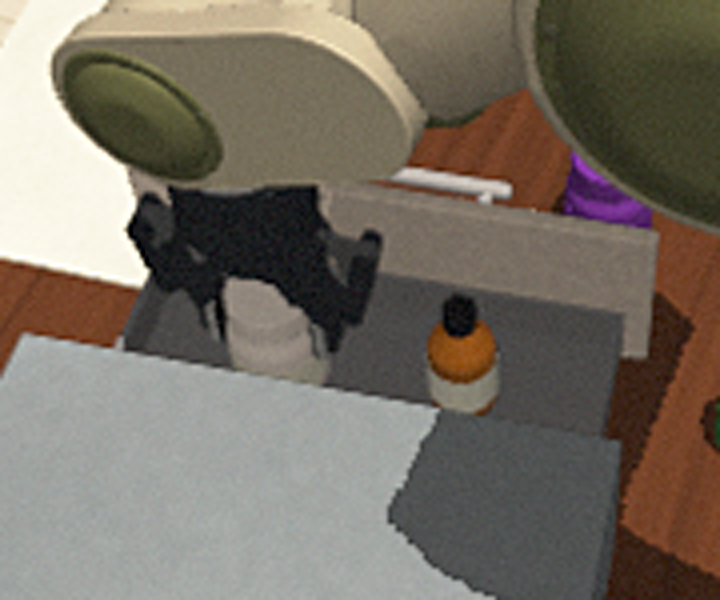

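```bash
python3 - <<'E'
from h import *
a=env.get_image("side")[:,:,::-1];b=env.get_image("top")[:,:,::-1]
o=env.observe();print(o["position"],o["q"],o["qvel"],o["joint_efforts"],o["wrist_torque"])
cv2.imwrite("pics/c8.png",np.hstack([cv2.resize(a,(400,300)),cv2.resize(b,(400,300))]))
E
```

```text
[0.62269109 0.09725518 0.0494791 ] [-1.79280332 39.40415098 74.87535286 -0.19840334 65.50249665 -9.86451006] [-0.13738182  0.12135318 -0.01044283 -0.17492781 -0.1238323   0.04752032] [ 6.47791545e-02 -5.76555347e+01 -1.96276796e+01  3.88976536e-02
  4.16458945e-02 -1.98204439e-04] [-0.14114506 -0.07169748 -0.02385884]
```

View pics/c8.png

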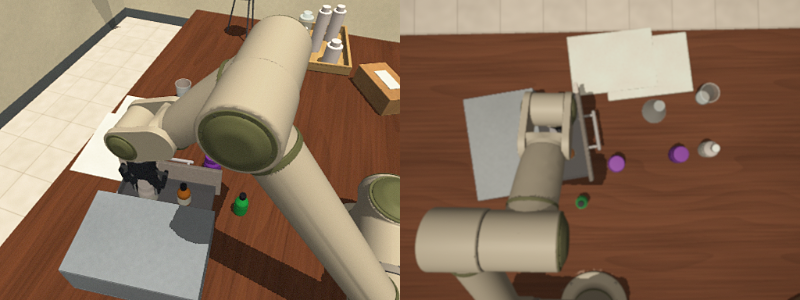

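>>> play_rows(
  travel=[
    [-0.1, 0, -0.3],
    [0, 0, -0.3],
  ],
  rotation=[
    [0, 0, 0],
    [0, 0, 0],
  ],
  claw=[4.5, 4.5],
)

```text
time_s: 8.72
position: [0.6229, 0.0971, 0.0491]
tool_rot: [[0.008, 0.99, 0.142], [-0.004, 0.142, -0.99], [-1.0, 0.008, 0.005]]
ft_force: [-15.2, -0.9, 34.4]
grip_width: 0.0544
```

Contact: 34 N while pushing at z = 0.049, as predicted. The jar is on the floor, so I relax and release.

>>> play_rows(
  travel=[
    [0, 0, 0.05],
    [0, 0, 0],
    [0, 0, 0],
    [0, 0, 0],
    [0, 0, 0],
    [0, 0, 0],
  ],
  rotation=[
    [0, 0, 0],
    [0, 0, 0],
    [0, 0, 0],
    [0, 0, 0],
    [0, 0, 0],
    [0, 0, 0],
  ],
  claw=[4.5, 4.5, 6, 7, 8.54, 8.54],
)

```text
time_s: 9.22
position: [0.6228, 0.0971, 0.0488]
tool_rot: [[0.008, 0.99, 0.142], [-0.004, 0.142, -0.99], [-1.0, 0.007, 0.005]]
ft_force: [-0.4, -0.2, -0.4]
grip_width: 0.0849
```

>>> play_rows(
  travel=[
    [0, 0, 1],
    [0, 0, 1.5],
    [0, 0, 2],
    [0, 0, 2],
    [0, 0, 2.5],
    [0, 0, 3],
    [0, 0, 3],
    [0, 0, 2],
    [0, 0, 0],
  ],
  rotation=[
    [0.004, 0.008, 0],
    [0, 0, 0],
    [0, 0, 0],
    [0, 0, 0],
    [0, 0, 0],
    [0, 0, 0],
    [0, 0, 0],
    [0, 0, 0],
    [0, 0, 0],
  ],
  claw=[8.54, 8.54, 8.54, 8.54, 8.54, 8.54, 8.54, 8.54, 8.54],
)

```text
time_s: 9.97
position: [0.6201, 0.097, 0.2214]
tool_rot: [[-0.011, 0.99, 0.142], [0.001, 0.142, -0.99], [-1.0, -0.011, -0.002]]
ft_force: [0.6, 0.5, 0.4]
grip_width: 0.0855
```

```bash
python3 - <<'E'
from h import *
a=env.get_image("side")[:,:,::-1]
o=env.observe();print(o["position"],o["tool_rot"],o["ft_force"])
cv2.imwrite("pics/c9.png",cv2.resize(a[160:310,120:300],(720,600),interpolation=cv2.INTER_CUBIC))
E
```

```text
[0.61966823 0.09700712 0.21940179] [[-1.30528070e-02  9.89830191e-01  1.41653863e-01]
 [ 7.23599029e-04  1.41675245e-01 -9.89912926e-01]
 [-9.99914547e-01 -1.28186418e-02 -2.56549979e-03]] [-0.97508828 -0.19120707 -0.73584073]
```

View pics/c9.png

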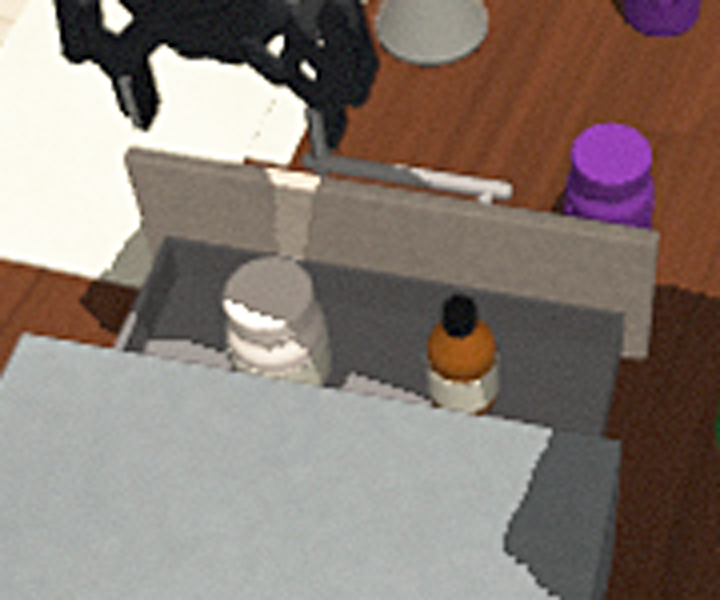

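The jar stands upright beside the slim bottle (c9: jar (277,320), slim (460,350)). Now to the front of the handle with the fingers shut.

>>> play_rows(
  travel=[
    [-0.4, -2.5, 0],
    [-0.4, -2.5, 0],
    [-0.4, -2.5, 0],
    [-0.4, -2.5, 0],
    [-0.4, -2.5, 0],
    [-0.4, -2.5, 0],
    [-0.3, -2.0, 0],
    [0, -1, 0],
    [0, 0, 0],
    [0, 0, 0],
  ],
  rotation=[
    [0, -0.012, 0],
    [0, 0, 0],
    [0, 0, 0],
    [0, 0, 0],
    [0, 0, 0],
    [0, 0, 0],
    [0, 0, 0],
    [0, 0, 0],
    [0, 0, 0],
    [0, 0, 0],
  ],
  claw=[8.54, 8.54, 8.54, 4, 0, 0, 0, 0, 0, 0],
)

```text
time_s: 10.85
position: [0.5867, -0.0882, 0.2038]
tool_rot: [[-0.022, 0.989, 0.144], [0.007, 0.144, -0.99], [-1.0, -0.021, -0.011]]
ft_force: [0.3, -0.1, 0.8]
grip_width: 0.0006
```

>>> play_rows(
  travel=[
    [0.6, 0.6, -1],
    [0, 0, -2],
    [0, 0, -2],
    [0, 0, -2],
    [0, 0, -2],
    [0, 0, -1],
    [0, 0, 0],
    [0, 0, 0],
  ],
  rotation=[
    [-0.007, -0.022, -0.002],
    [0, 0, 0],
    [0, 0, 0],
    [0, 0, 0],
    [0, 0, 0],
    [0, 0, 0],
    [0, 0, 0],
    [0, 0, 0],
  ],
  claw=[0, 0, 0, 0, 0, 0, 0, 0],
)

```text
time_s: 11.52
position: [0.5936, -0.0707, 0.0973]
tool_rot: [[-0.001, 0.988, 0.152], [0.003, 0.152, -0.988], [-1.0, -0.0, -0.003]]
ft_force: [-0.2, -0.1, 0.6]
grip_width: 0.0003
```

>>> play_rows(
  travel=[
    [0, -0.4, -1],
    [0, 0, -1],
    [0, 0, -1],
    [0, 0, -0.7],
    [0, 0, 0],
    [0, 0, 0],
  ],
  rotation=[
    [-0.003, 0, -0.01],
    [0, 0, 0],
    [0, 0, 0],
    [0, 0, 0],
    [0, 0, 0],
    [0, 0, 0],
  ],
  claw=[0, 0, 0, 0, 0, 0],
)

```text
time_s: 12.02
position: [0.5948, -0.0736, 0.0584]
tool_rot: [[0.003, 0.99, 0.142], [-0.001, 0.142, -0.99], [-1.0, 0.002, 0.001]]
ft_force: [0.7, -0.4, -0.2]
grip_width: -0.0001
```

```bash
python3 - <<'E'
from h import *
a=env.get_image("side")[:,:,::-1]
o=env.observe();print(o["position"],o["tool_rot"],o["ft_force"])
cv2.imwrite("pics/d1.png",cv2.resize(a[110:310,120:360],(720,600),interpolation=cv2.INTER_CUBIC))
E
```

```text
[ 0.59468481 -0.07365996  0.0584023 ] [[ 2.50697441e-03  9.89813176e-01  1.42350241e-01]
 [-9.27367851e-04  1.42352929e-01 -9.89815530e-01]
 [-9.99996428e-01  2.34943117e-03  1.27479607e-03]] [-1.04903787 -0.58914811 -0.70102269]
```

View pics/d1.png

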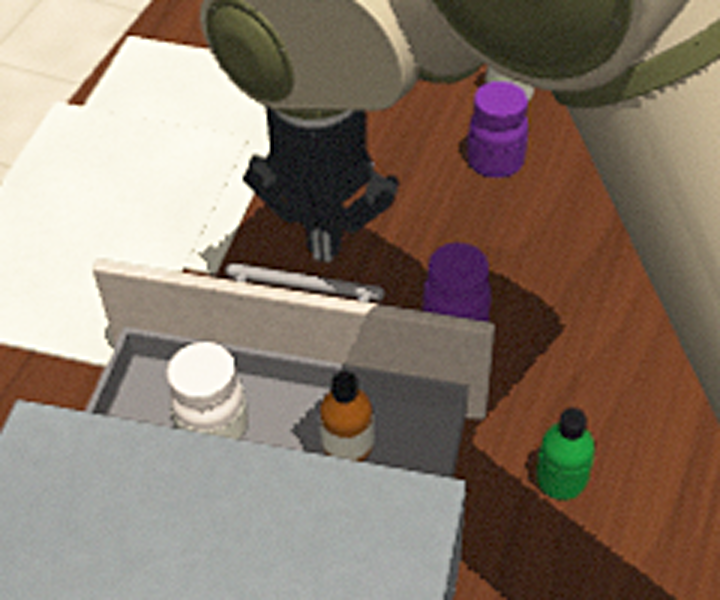

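>>> play_rows(
  travel=[
    [-0.1, 0.7, 0],
    [-0.1, 0.7, 0],
    [-0.1, 0.7, 0],
    [-0.05, 0.4, 0],
    [-0.05, 0.3, 0],
    [-0.05, 0.3, 0],
    [-0.05, 0.3, 0],
    [-0.05, 0.3, 0],
  ],
  rotation=[
    [0, 0, 0],
    [0, 0, 0],
    [0, 0, 0],
    [0, 0, 0],
    [0, 0, 0],
    [0, 0, 0],
    [0, 0, 0],
    [0, 0, 0],
  ],
  claw=[0, 0, 0, 0, 0, 0, 0, 0],
)

```text
time_s: 12.73
position: [0.5894, -0.033, 0.0604]
tool_rot: [[0.006, 0.99, 0.143], [-0.002, 0.143, -0.99], [-1.0, 0.006, 0.003]]
ft_force: [0.2, -2.6, -0.9]
grip_width: -0.0001
```

>>> play_rows(
  travel=[
    [-0.06, 0.4, 0],
    [-0.06, 0.4, 0],
    [-0.06, 0.4, 0],
    [-0.06, 0.4, 0],
    [-0.06, 0.45, 0],
    [-0.06, 0.45, 0],
    [-0.06, 0.45, 0],
    [-0.06, 0.45, 0],
    [-0.06, 0.45, 0],
    [-0.06, 0.45, 0],
    [-0.06, 0.45, 0],
    [-0.06, 0.45, 0],
  ],
  rotation=[
    [0.002, 0.006, 0],
    [0, 0, 0],
    [0, 0, 0],
    [0, 0, 0],
    [0, 0, 0],
    [0, 0, 0],
    [0, 0, 0],
    [0, 0, 0],
    [0, 0, 0],
    [0, 0, 0],
    [0, 0, 0],
    [0, 0, 0],
  ],
  claw=[0, 0, 0, 0, 0, 0, 0, 0, 0, 0, 0, 0],
)

```text
time_s: 13.73
position: [0.581, 0.0231, 0.0603]
tool_rot: [[-0.002, 0.99, 0.142], [-0.002, 0.142, -0.99], [-1.0, -0.002, 0.002]]
ft_force: [-0.3, -2.4, 0.5]
grip_width: 0.0003
```

```bash
python3 - <<'E'
from h import *
a=env.get_image("side")[:,:,::-1]
o=env.observe();print(o["position"],o["tool_rot"],o["ft_force"])
cv2.imwrite("pics/d2.png",cv2.resize(a[110:310,120:360],(720,600),interpolation=cv2.INTER_CUBIC))
E
```

```text
[0.58080375 0.02398274 0.06032613] [[-0.00184761  0.98979581  0.14248104]
 [-0.00136342  0.14247866 -0.98979694]
 [-0.99999736 -0.00202302  0.00108626]] [-1.06001022  1.0847179   0.60095006]
```

View pics/d2.png

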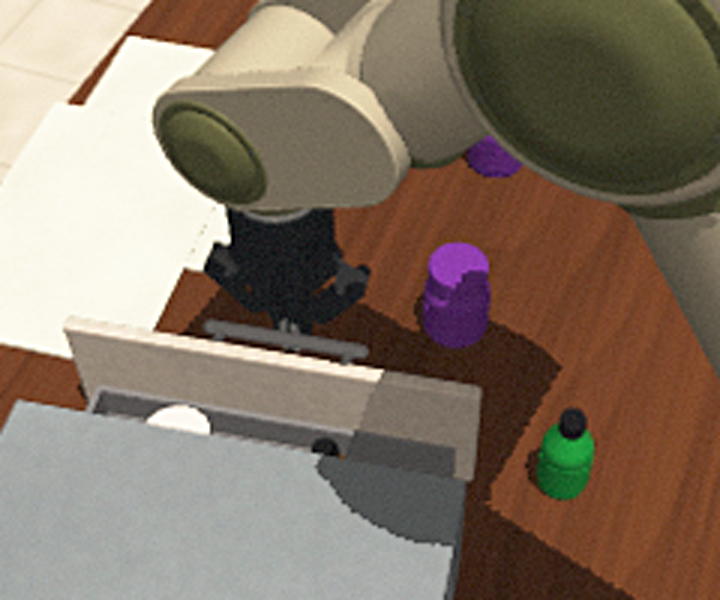

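The jar and slim cap still stand (d2: (180,420), (325,447)) and are going under the cabinet. Pushing on.

>>> play_rows(
  travel=[
    [-0.06, 0.4, 0],
    [-0.06, 0.4, 0],
    [-0.06, 0.4, 0],
    [-0.06, 0.4, 0],
    [-0.06, 0.4, 0],
    [-0.06, 0.4, 0],
    [-0.06, 0.4, 0],
    [-0.06, 0.4, 0],
    [-0.06, 0.4, 0],
    [-0.06, 0.4, 0],
    [-0.06, 0.4, 0],
  ],
  rotation=[
    [0, 0, 0],
    [0, 0, 0],
    [0, 0, 0],
    [0, 0, 0],
    [0, 0, 0],
    [0, 0, 0],
    [0, 0, 0],
    [0, 0, 0],
    [0, 0, 0],
    [0, 0, 0],
    [0, 0, 0],
  ],
  claw=[0, 0, 0, 0, 0, 0, 0, 0, 0, 0, 0],
)

```text
time_s: 14.7
position: [0.5738, 0.0722, 0.0604]
tool_rot: [[-0.001, 0.99, 0.142], [-0.002, 0.142, -0.99], [-1.0, -0.002, 0.001]]
ft_force: [-1.2, -2.5, 0.3]
grip_width: 0.0
```

>>> play_rows(
  travel=[
    [-0.06, 0.4, 0],
    [-0.06, 0.4, 0],
    [-0.06, 0.4, 0],
    [-0.06, 0.4, 0],
    [-0.06, 0.4, 0],
  ],
  rotation=[
    [0, 0, 0],
    [0, 0, 0],
    [0, 0, 0],
    [0, 0, 0],
    [0, 0, 0],
  ],
  claw=[0, 0, 0, 0, 0],
)

```text
time_s: 15.12
position: [0.5719, 0.085, 0.0606]
tool_rot: [[0.0, 0.99, 0.143], [-0.019, 0.143, -0.99], [-1.0, -0.002, 0.019]]
ft_force: [0.1, -12.5, 0.1]
grip_width: -0.0001
```

>>> play_rows(
  travel=[
    [-0.06, 0.45, 0],
    [-0.06, 0.45, 0],
    [-0.06, 0.45, 0],
    [-0.06, 0.4, 0],
  ],
  rotation=[
    [0, 0, 0],
    [0, 0, 0],
    [0, 0, 0],
    [0, 0, 0],
  ],
  claw=[0, 0, 0, 0],
)

```text
time_s: 15.45
position: [0.5707, 0.0928, 0.0608]
tool_rot: [[0.001, 0.99, 0.142], [-0.039, 0.142, -0.989], [-0.999, -0.005, 0.039]]
ft_force: [1.9, -32.4, -1.1]
grip_width: 0.0001
```

>>> play_rows(
  travel=[
    [0, 0, 0],
    [0.05, -0.3, 0],
    [0.1, -0.7, 0],
    [0.2, -1.2, 0],
    [0.2, -1.5, 0],
    [0.2, -1.5, 0],
    [0, 0, 0],
  ],
  rotation=[
    [0, 0, 0],
    [0, 0, 0],
    [0, 0, 0],
    [0, 0, 0],
    [0, 0, 0],
    [0, 0, 0],
    [0, 0, 0],
  ],
  claw=[0, 0, 0, 0, 0, 0, 0],
)

```text
time_s: 16.03
position: [0.579, 0.0378, 0.0608]
tool_rot: [[0.002, 0.99, 0.144], [-0.038, 0.144, -0.989], [-0.999, -0.004, 0.038]]
ft_force: [0.7, -0.4, 0.4]
grip_width: -0.0002
```

```bash
python3 - <<'E'
from h import *
a=env.get_image("side")[:,:,::-1]
o=env.observe();print(o["position"],o["tool_rot"],o["ft_force"])
cv2.imwrite("pics/d3.png",cv2.resize(a[150:350,100:340],(720,600),interpolation=cv2.INTER_CUBIC))
E
```

```text
[0.57868147 0.03886415 0.06077324] [[ 0.00162484  0.98961054  0.14376488]
 [-0.03802084  0.14372226 -0.98888742]
 [-0.99927563 -0.00385928  0.03785935]] [ 0.25324472 -0.01488052 -0.06445792]
```

View pics/d3.png

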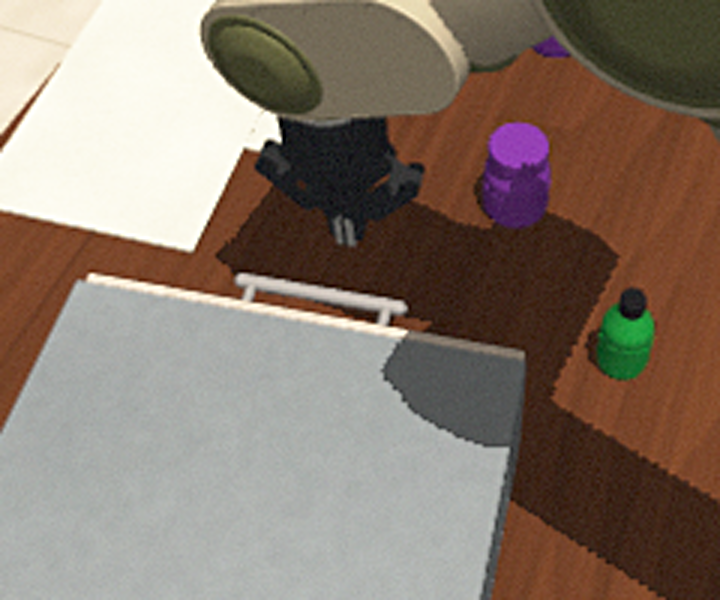

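The drawer looks home. I back off, lift clear, then measure the handle against the cabinet front.

>>> play_rows(
  travel=[
    [0.3, -2, 0],
    [0.3, -2, 0],
    [0, 0, 2],
    [0, 0, 3],
    [0, 0, 3],
    [0, 0, 3],
    [0, -3, 2],
    [-1, -3, 0],
    [-1, -3, 0],
    [-1, -3, 0],
    [0, 0, 0],
    [0, 0, 0],
  ],
  rotation=[
    [-0.03, 0, 0],
    [0, 0, 0],
    [0, 0, 0],
    [0, 0, 0],
    [0, 0, 0],
    [0, 0, 0],
    [0, 0, 0],
    [0, 0, 0],
    [0, 0, 0],
    [0, 0, 0],
    [0, 0, 0],
    [0, 0, 0],
  ],
  claw=[0, 0, 0, 0, 0, 0, 0, 0, 0, 0, 0, 0],
)

```text
time_s: 17.08
position: [0.5516, -0.1202, 0.1972]
tool_rot: [[0.002, 0.988, 0.152], [-0.064, 0.151, -0.986], [-0.998, -0.008, 0.063]]
ft_force: [-0.6, 0.6, -0.5]
grip_width: -0.0002
```

```bash
python3 - <<'E'
from h import *
a=env.get_image("side")[:,:,::-1];b=env.get_image("top")[:,:,::-1]
o=env.observe();print(o["time_s"],o["position"],o["ft_force"])
u=np.array([-.1412,.9898,0])
for p in((180,243.3),(234,252.7)):
    q=atz("side",*p,.085);print(q,q@u)
cv2.imwrite("pics/d4.png",np.hstack([cv2.resize(a[150:310,100:260],(400,400),interpolation=cv2.INTER_CUBIC),cv2.resize(b[80:280,60:260],(400,400),interpolation=cv2.INTER_CUBIC)]))
E
```

```text
17.1833 [ 0.55189781 -0.11941144  0.19697623] [-0.36194484  0.06315287  0.56003454]
[0.630258   0.11775835 0.085     ] 0.0275647822923716
[0.50804156 0.09909051 0.085     ] 0.026344318931531965
```

View pics/d4.png

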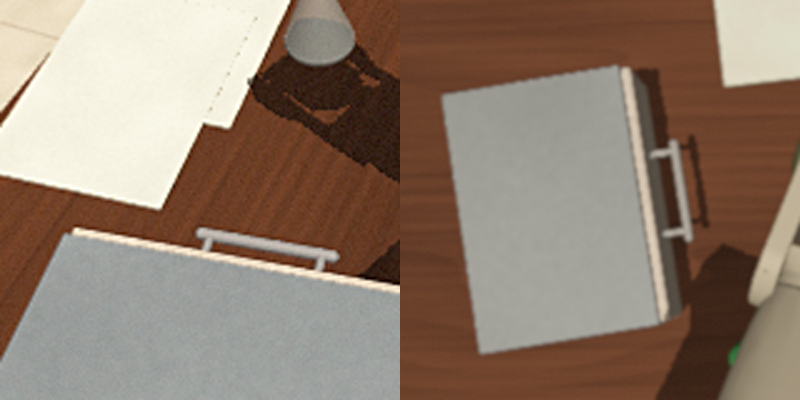

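>>> play_rows(
  travel=[
    [0, 0, 0],
    [0, 0, 0],
    [0, 0, 0],
  ],
  rotation=[
    [0, 0, 0],
    [0, 0, 0],
    [0, 0, 0],
  ],
  claw=[0, 0, 0],
)

```text
time_s: 17.43
position: [0.5526, -0.1164, 0.1965]
tool_rot: [[0.001, 0.988, 0.157], [-0.063, 0.157, -0.986], [-0.998, -0.009, 0.062]]
ft_force: [-0.0, -0.4, -0.6]
grip_width: -0.0
```

```bash
python3 - <<'E'
from rig import env
print(env.close_job(), env.observe()["time_s"])
E
```

```text
the job is handed in; nothing more can be done
the job is handed in; nothing more can be done
```

I set the white jar upright on the drawer floor beside the slim bottle, let go of it, and pushed the drawer home by its handle. The job was handed in at about 17.4 s, and no verdict was reported.

**Drawer:** after I let go, the handle measured about 26–27 mm along the push direction, against about 26 mm expected when shut. That check is only good to about 2 mm, but both pictures show the panel flush and held after I backed off. The final push peaked at about 32 N against the end stop.

**Jar and slim bottle:** both were standing in the last views into the drawer, the final one mid-push with about 7 cm still to go. Once it was shut they were hidden under the cabinet, so I could not confirm that they stayed upright through the click.

**Other objects:** I never touched the flask, taller bottle or beaker, and no unexpected contact showed up. I did not re-measure where they stand at the end.

**Placing the jar:** it was already on the floor when I pressed it down, reaching about 34 N for a moment before I released it. The force readings before that had not shown the contact clearly.

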